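Index the tube carriage one hole towards the reader and hold the lock pin home

ROBOT

A 6-joint arm with a two-finger parallel gripper is mounted at the origin on the work surface. World frame = base frame: x ahead of the robot, y to its left, z up, the work surface at z = 0. Lengths are in m, angles in rad, forces in N, time in s.
With the tool pointing down it reaches from about 0.425 to 0.95 m from the base axis. Payload 14.7 kg.
Tool frame: the origin (TCP) lies at the very end of the fingers, on their centre line; the grasp point (between the pads) lies 19 mm behind it (bot.hold_point_z is the distance from the TCP to the grasp point, in m); z points along the fingers, y is the line along which they close (so a half turn about z gives the same grasp; the last joint's range is limited). The gripper opens to 85 mm and grips with 20 to 120 N. Pads are 22 mm wide; open, the fingers measure 114 mm over their backs; the gripper's body (76 mm by 85 mm) begins 54 mm behind the grasp point. The pads swing forward as they close: fully open they stand 13 mm farther back than shut.
Start: joints at [-1.304, 0.48, 1.596, -0, 1.065, -0.047], TCP at [0.201, -0.618, 0.231] pointing down, gripper open.
Joint ranges: [-2.75, 2.75], [-0.82, 2.05], [0.23, 2.67], [-1.56, 4.7], [0.09, 2.69], [-2.92, 2.92]. Speed limits (rad/s): [1.89, 1.89, 2.39, 3.01, 3.01, 3.01].

INTERFACE

Orientations are given as a unit quaternion [w, x, y, z].
In Python, from plant import bot gives the robot as it stands.
- The arm moves only by the tool step_arm, never from a script. Its arguments are lists of equal length, an entry for each row: "translation": the shift along the tool's x, y, z normalised to -1 to 1, where 1 is 0.05 m, a list of three; "yaw": the turn about the tool's z normalised to -1 to 1, where 1 is 0.15 rad; "grip": the opening, from -1 (shut) to 1 (fully open). In form: {"translation": [[x, y, z], ...], "yaw": [yaw, ...], "grip": [grip, ...]}. A call has 1 to 20 rows; each row shifts and turns the commanded pose from where the row before left it, along the tool's axes as they then stand; what a row does not reach is not made up. A row lasts 1/10 s, in which the tool goes at most 50 mm and 8.59 degrees, less where a joint would pass 70% of its speed; a pose out of reach is approached as far as the arm can. A call with a number of a shift or a turn outside -1 to 1 is refused whole. A call with a gripper value outside its range is refused whole. The fingers move at their own pace and stop on an object; "newtons" is the grip in N (left out, the last holds). Time passes only in rows, so rows that do not move let the fingers close. It gives the time, the measured TCP pose, the force, the opening and the grip force at its end, in the units of the state.
- bot.get_obs(): the state, without advancing time (a new reading comes with each control period).
- bot.read_camera(name): name is "scene" or "top" or "wrist"; returns a dict with "frame" (400x640x3 uint8, red, green, blue), "camera_matrix" (3x3 intrinsics, pixels), "camera_from_world" (4x4, takes a point from world to camera coordinates); the wrist camera has in their place "mount" (4x4, takes a point from camera to tool coordinates, whose origin is the TCP and whose axes are the flange's). Camera axes: x right, y down, z forward; pixel columns grow to the right and rows downward; lengths in m; the calibration is good to about 2 mm. The wrist camera is an equidistant fisheye: a pixel r from the principal point sees the ray r / f radians off the axis. A picture is of the moment at which its call begins: read the wrist's pose just before it. There is no depth.
- bot.sign_off(): hands the job in; it is judged then, once.
The state is a dict: "time_s": time; "joint_pos": joint angles; "joint_vel": joint speeds; "joint_torque": joint torques, N m; "tcp_pos": TCP position; "ee_rot": TCP orientation; "ft_force": force on the tool from outside, world axes, zero at the start; "ft_torque": the same for the moment, N m; "finger_gap": finger opening in m; "finger_force": force on a finger pad.
Only numpy, scipy, OpenCV 4.12 (cv2) and the standard library are available. Lean on these libraries where they do the work, as an engineer would, in place of code of your own. Each camera call takes 0.05 s, during which the arm holds its last target. There are 200 camera calls.

TASK

Pull up the orange lock knob on the blue tube carriage, slide the carriage along its rail to the next hole on the side of the white reader (one hole only), and let the pin drop fully home there. The plunger's spring is weak, so finish while still gripping the knob and pressing it firmly down (about 10 N), and do not let go. Keep the tubes upright in the carriage's rack and leave everything else on the bench where it is.

Things in the scene. Friction and masses are not known exactly. Their poses are not given: they have to be found in the camera images.
- rail: Fixed steel square tube, 30 x 30 mm, 360 mm long, level along its own y axis on two feet; top face 80 mm above the bench. Origin on the bench under the tube's middle, z up. Five round 11 mm lock holes in its top at y = -80, -40, 0, 40, 80 mm; the carriage starts locked in the middle one (y = 0). Place varies; yaw up to 0.35 rad either way from parallel to world y.
- reader: White optical reader, fixed, 90 x 70 x 110 mm, with black windows. It stands beyond one end of the rail, 260 mm from the rail's middle: the sign of its y in the rail's frame tells which way to slide. Origin on the bench under its centre. A red sharps box with a white cap, 102 mm high, stands at the other end.
- carriage (a joint): Slide of the blue carriage along the rail's y, m: 0 in the start hole, +0.040 locked in the next hole on the +y side, -0.040 on the -y side; travel +-0.100. A sleeve 44 x 60 (along the rail) x 45 mm, top 88 mm above the bench. It slides with about 3 N once the pin is clear; about 1.5 mm play each way when locked. Its tube rack hangs on the rail's +x side.
- plunger (a joint): Lift of the lock plunger, m, upward: 0 with the pin home (knob sits on a 20 mm wide boss, 16 mm above the sleeve), 0.010 with the pin's tip level with the rail's top (slides only above this), 0.016 at its stop. A weak spring pulls it down, 2 N home to 3.6 N lifted. The 8 mm pin has a round tip: off a hole it rests on the rail at 0.010; within 3 mm of a hole's middle it finds its way in.
- knob: The orange knob of the plunger with its pin, moving with the plunger: 24 mm thick, 25 mm high, with a 28 mm wide, 5 mm high cap on top. Origin at the centre of its underside, 104 mm above the bench when the pin is home; z up.
- knob_grip (a point): Centre of the knob's gripping part, on the plunger's axis, 14 mm above the knob's underside: 118 mm above the bench when the pin is home. It lies over the rail's axis, at the carriage's joint value along the rail. Clear all round: grip it from above, best with the fingers closing along the rail.
- tube_a_mid (a point): Centre of a loose capped tube (blue cap), 15 mm thick, 72 mm high, standing in the carriage's rack (tops below 85 mm); its z axis points up. It rides along with the carriage and must stay upright there.
- tube_b_mid (a point): Centre of a loose capped tube (blue cap), 15 mm thick, 72 mm high, standing in the carriage's rack (tops below 85 mm); its z axis points up. It rides along with the carriage and must stay upright there.
- tube_c_mid (a point): Centre of a loose capped tube (green cap), 15 mm thick, 72 mm high, standing in the carriage's rack (tops below 85 mm); its z axis points up. It rides along with the carriage and must stay upright there.
- bottle: Bystander: clear bottle with a green cap, 60 mm wide, 120 mm high; origin under its centre.
- jar: Bystander: amber jar with a white lid, 54 mm wide, 80 mm high; origin under its centre.
- beaker: Bystander: white beaker, 56 mm wide, 60 mm high; origin under its centre.

How it is judged:
By the outcome, as a careful person would: the job done as asked, in the order asked, and still so for the second after the job is handed in, while the arm keeps its last pose, push and grip.
It also fails if it takes over 35 s, if anything falls off the work surface, if the arm or the gripper's body presses on something with over 40 N, if the wrist force passes 120 N, or if a joint passes its speed limit or range.

## Working session

There is one attempt and no reset: what is moved stays moved. The work goes in short steps, Python scripts to look and compute and a tool call to move; the robot and the scene stay as the last step left them, time stands still between calls to the robot, and variables do not carry over. Pictures are saved under pics/ and viewed, at most 10 in all, crops included, and the job is handed in when it is done.

Besides the shell and the picture viewer there is one more tool, called after "Call:" by a JSON object that holds its "name" and its "arguments". step_arm: Moves the arm, as the interface text tells. Its arguments: {"type":"object","properties":{"translation":{"type":"array","items":{"type":"array","items":{"type":"number"}}},"yaw":{"type":"array","items":{"type":"number"}},"grip":{"type":"array","items":{"type":"number"}},"newtons":{"type":"number"}},"required":["translation","yaw","grip"]}

```bash
mkdir -p pics; python3 - <<'E'
from plant import bot
import cv2,numpy as np
o=bot.get_obs();print(o['tcp_pos'],o['ee_rot'],o['finger_gap'],bot.hold_point_z)
for n in("top","scene"):
    c=bot.read_camera(n);cv2.imwrite(f'pics/{n}0.png',c['frame'][...,::-1]);print(n,c['camera_matrix'].tolist(),np.round(c['camera_from_world'],4).tolist())
E
```

```text
[ 0.20053818 -0.61786629  0.23068893] [-5.77123008e-04  9.87716512e-01  1.56255409e-01 -7.57704285e-05] 0.08544984268355676 0.0187
top [[420.60484225332317, 0.0, 319.8613265754951], [0.0, 420.60484225332317, 192.82144590776159], [0.0, 0.0, 1.0]] [[0.0055, -0.9998, 0.0175, 0.0153], [-0.9961, -0.0071, -0.0877, 0.5772], [0.0878, -0.0169, -0.996, 0.848], [0.0, 0.0, 0.0, 1.0]]
scene [[444.07935125674237, 0.0, 313.1025258354308], [0.0, 444.07935125674237, 195.21779503354296], [0.0, 0.0, 1.0]] [[0.8955, 0.445, -0.0072, -0.5316], [0.2858, -0.5874, -0.7572, -0.0915], [-0.3412, 0.676, -0.6532, 0.9765], [0.0, 0.0, 0.0, 1.0]]
```

View pics/top0.png

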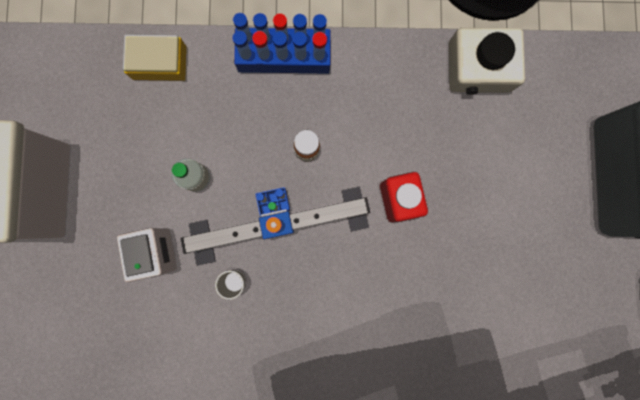

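View pics/scene0.png

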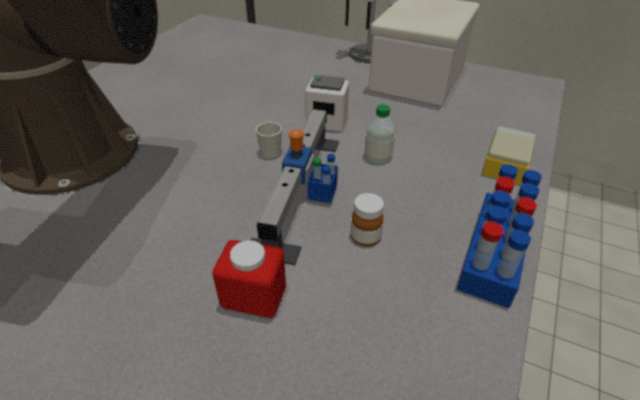

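The top view shows the rail from (184,244) to (367,206), the orange knob at (273,225), and the reader on the left at (140,255), which is world +y. The tube rack is on the rail's +x side, so the slide is +40 mm.

```bash
cat > h.py <<'E'
import numpy as np,cv2
from plant import bot
from scipy.spatial.transform import Rotation as R
def rot(o): return R.from_quat(np.roll(o['ee_rot'],-1))
def back(c,uv,z):
    K,T=c['camera_matrix'],c['camera_from_world']
    d=T[:3,:3].T@np.linalg.solve(K,[*uv,1]);p=-T[:3,:3].T@T[:3,3]
    return p+d*(z-p[2])/d[2]
def orange(f):
    h=cv2.cvtColor(f,cv2.COLOR_RGB2HSV);m=cv2.inRange(h,(6,170,120),(18,255,255))
    n,l,s,c=cv2.connectedComponentsWithStats(m);i=1+np.argmax(s[1:,4]);return c[i],s[i]
E
python3 - <<'E'
from h import *
o=bot.get_obs();c=bot.read_camera("top");uv,s=orange(c['frame']);print(uv,s)
k=back(c,uv,.130);a=back(c,(183.5,244),.08);b=back(c,(367.5,206.5),.08)
print(k,a,b,(a+b)/2,np.linalg.norm(a-b));d=a-b;print('rail yaw',np.arctan2(-d[0],d[1]))
r=rot(o);print(r.as_matrix().round(3)); print('tool delta',r.inv().apply(k-o['tcp_pos']))
y=d/np.linalg.norm(d);ty=r.as_matrix()[:,1];tz=r.as_matrix()[:,2]
for q in(y,-y): print('turn',np.arctan2(np.cross(ty,q)@tz,ty@q))
s=bot.read_camera("scene");uv,_=orange(s['frame']);print(uv,back(s,uv,.118),o['joint_pos'])
E
```

```text
[273.4954955  224.42342342] [267 218  14  14 111]
[0.50979928 0.10433299 0.13      ] [0.47205506 0.28032442 0.08      ] [ 0.54620452 -0.07291182  0.08      ] [0.50912979 0.1037063  0.08      ] 0.36093487808845476
rail yaw 0.2069104387319478
[[ 0.951  0.309 -0.   ]
 [ 0.309 -0.951  0.001]
 [ 0.    -0.001 -1.   ]]
tool delta [ 0.51705548 -0.59142499  0.10139371]
turn -3.0347323983918426
turn 0.10686025519795082
[296.         134.64705882] [0.49842911 0.12324309 0.118     ] [-1.30361418e+00  4.80774176e-01  1.59680874e+00  1.34552283e-05
  1.06507310e+00 -4.65950468e-02]
```

Call:
{"name": "step_arm", "arguments": {"translation": [[0.8, -0.2, 0], [0.8, -0.2, 0], [0.8, -0.2, 0], [0.8, -0.2, 0], [0.8, -0.2, 0], [0.8, -0.2, 0], [0.55, -0.8, 0], [0.55, -0.8, 0], [0.55, -0.8, 0], [0.55, -0.8, 0], [0.55, -0.8, 0], [0.55, -0.8, 0], [0.55, -0.8, 0], [0.55, -0.8, 0], [0.2, -0.8, 0], [0.2, -0.8, 0], [0.2, -0.8, 0], [0.2, -0.8, 0], [0.2, -0.8, 0], [0, 0, 0]], "yaw": [0, 0, 0, 0, 0, 0, 0, 0, 0, 0, 0, 0, 0, 0, 0, 0, 0, 0, 0, 0.7], "grip": [1, 1, 1, 1, 1, 1, 1, 1, 1, 1, 1, 1, 1, 1, 1, 1, 1, 1, 1, 1], "newtons": 40}}

```text
time_s: 2.2
tcp_pos: [0.5061, 0.0949, 0.2313]
ee_rot: [-0.0, 0.994, 0.106, 0.0]
ft_force: [0.9, -0.5, -0.3]
finger_gap: 0.0852
finger_force: 0.0
```

```bash
python3 - <<'E'
from h import *
o=bot.get_obs();c=bot.read_camera("wrist");cv2.imwrite('pics/w1.png',c['frame'][...,::-1])
print(o['tcp_pos'],rot(o).as_matrix().round(3),o['joint_pos'],o['time_s']);print(c['camera_matrix'],c['mount']);print(orange(c['frame']))
np.savez('w1.npz',K=c['camera_matrix'],M=c['mount'])
E
```

```text
[0.50612654 0.09489739 0.2312965 ] [[ 0.978  0.21  -0.   ]
 [ 0.21  -0.978  0.001]
 [ 0.    -0.001 -1.   ]] [1.25791845e-01 2.92103491e-01 1.90238575e+00 1.15593311e-03
 9.47031965e-01 1.48389038e+00] 2.2
[[309.70691629   0.         322.36712122]
 [  0.         309.70691629 202.04026201]
 [  0.           0.           1.        ]] [[-5.44551413e-04 -9.59515324e-01 -2.81655901e-01  7.27731129e-02]
 [ 9.99999263e-01 -2.16830425e-04 -1.19471630e-03 -3.37078043e-05]
 [ 1.08527703e-03 -2.81656344e-01  9.59514735e-01 -1.42853806e-01]
 [ 0.00000000e+00  0.00000000e+00  0.00000000e+00  1.00000000e+00]]
(array([311.21947874, 196.98491084]), array([295, 181,  33,  33, 729], dtype=int32))
```

View pics/w1.png

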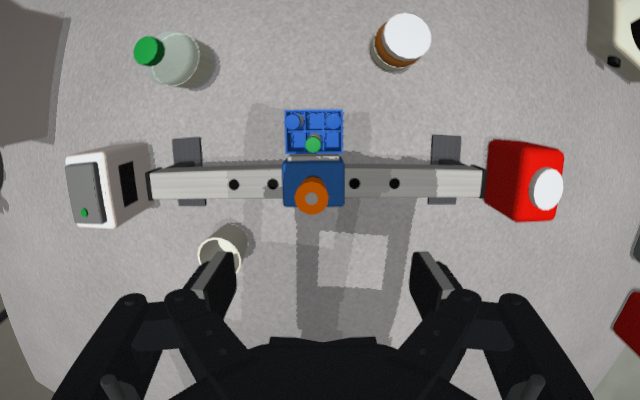

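The wrist view puts the knob cap at (311,197) and rail holes at (234,184), (273,184), (355,183) and (394,183). The reader is on the left, and the fingers already close along the rail.

```bash
cat >> h.py <<'E'
def wback(o,uv,z):
    w=np.load('w1.npz');K,M=w['K'],w['M']
    d=(np.array(uv)-K[:2,2])/K[0,0];t=np.linalg.norm(d);ray=np.array([*(d/t*np.sin(t)),np.cos(t)])
    r=rot(o);ray=r.apply(M[:3,:3]@ray);p=o['tcp_pos']+r.apply(M[:3,3]);return p+ray*(z-p[2])/ray[2]
E
python3 - <<'E'
from h import *
o=bot.get_obs()
H=[wback(o,u,.08) for u in((233.5,184.5),(272.5,184),(354.5,183),(394.5,183))]
print(np.round(H,4));d=H[0]-H[3];print('yaw',np.arctan2(-d[0],d[1]),np.linalg.norm(d),np.mean(H,0))
k=wback(o,(311.3,197.3),.132);print(k,rot(o).inv().apply(k-o['tcp_pos']))
m=np.mean(H,0);print('hole mid in tool',rot(o).inv().apply(m-o['tcp_pos']))
E
```

```text
[[0.493  0.1818 0.08  ]
 [0.5012 0.1426 0.08  ]
 [0.5182 0.064  0.08  ]
 [0.5266 0.0248 0.08  ]]
yaw 0.2102322548058413 0.1605410233889681 [0.50976901 0.10327629 0.08      ]
[0.51005485 0.1034458  0.132     ] [ 0.00571062 -0.00931482  0.09927312]
hole mid in tool [ 0.00539763 -0.00919455  0.1512731 ]
```

Call:
{"name": "step_arm", "arguments": {"translation": [[0.11, -0.186, 0], [0, 0, 0], [0, 0, 0.5], [0, 0, 0.5], [0, 0, 0.5], [0, 0, 0.5], [0, 0, 0.35], [0, 0, 0.3], [0, 0, 0], [0, 0, 0]], "yaw": [0, 0, 0, 0, 0, 0, 0, 0, 0, 0], "grip": [1, 1, 1, 1, 1, 1, 1, 1, 1, 1]}}

```text
time_s: 3.25
tcp_pos: [0.5103, 0.1006, 0.099]
ee_rot: [0.0, 0.995, 0.104, -0.0]
ft_force: [-0.2, 0.5, -0.6]
finger_gap: 0.0857
finger_force: 0.0
```

Call:
{"name": "step_arm", "arguments": {"translation": [[0, 0, 0], [0, 0, 0], [0, 0, 0], [0, 0, 0], [0, 0, 0], [0, 0, 0], [0, 0, 0], [0, 0, 0]], "yaw": [0, 0, 0, 0, 0, 0, 0, 0], "grip": [-1, -1, -1, -1, -1, -1, -1, -1], "newtons": 50}}

```text
time_s: 4.05
tcp_pos: [0.5104, 0.1023, 0.0997]
ee_rot: [-0.001, 0.995, 0.104, 0.001]
ft_force: [-5.5, 14.7, 14.4]
finger_gap: 0.0258
finger_force: 48.1
```

```bash
python3 - <<'E'
from h import *
o=bot.get_obs();c=bot.read_camera("wrist");cv2.imwrite('pics/w2.png',c['frame'][...,::-1])
print({k:np.round(o[k],4) for k in('tcp_pos','ft_force','ft_torque','finger_gap','finger_force','time_s')})
E
```

```text
{'tcp_pos': array([0.5104, 0.1023, 0.0997]), 'ft_force': array([-5.4853, 14.7393, 14.3906]), 'ft_torque': array([2.2597, 0.7599, 0.0147]), 'finger_gap': np.float64(0.0258), 'finger_force': np.float64(48.0513), 'time_s': np.float64(4.05)}
```

View pics/w2.png

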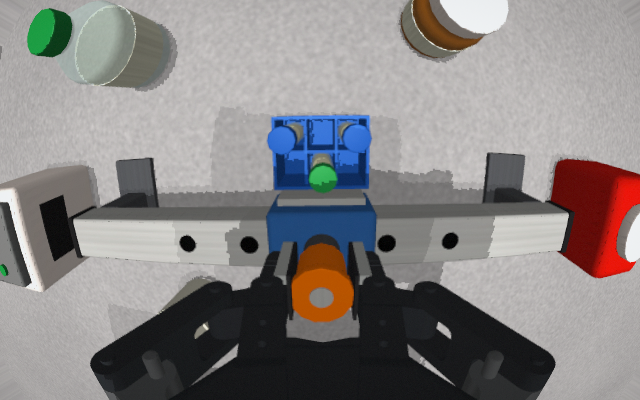

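Gripped: the knob at (322,285) sits between the pads with the tubes upright. The side force shows the tool is about 2 mm short along the rail, so I'll relieve that and lift 13 mm.

Call:
{"name": "step_arm", "arguments": {"translation": [[0, -0.035, 0], [0, 0, -0.04], [0, 0, -0.06], [0, 0, -0.06], [0, 0, -0.06], [0, 0, -0.05], [0, 0, 0], [0, 0, 0]], "yaw": [0, 0, 0, 0, 0, 0, 0, 0], "grip": [-1, -1, -1, -1, -1, -1, -1, -1]}}

```text
time_s: 4.9
tcp_pos: [0.5099, 0.1028, 0.1124]
ee_rot: [-0.0, 0.995, 0.104, 0.0]
ft_force: [1.2, 3.0, -4.7]
finger_gap: 0.0257
finger_force: 49.3
```

```bash
python3 - <<'E'
from h import *
o=bot.get_obs();c=bot.read_camera("wrist");cv2.imwrite('pics/w3.png',c['frame'][...,::-1])
print({k:np.round(o[k],4) for k in('tcp_pos','ft_force','ft_torque','finger_gap','finger_force','time_s')}, orange(c['frame']), orange(cv2.imread('pics/w2.png')[...,::-1].copy()))
E
```

```text
{'tcp_pos': array([0.5099, 0.1028, 0.1124]), 'ft_force': array([ 1.2326,  2.9974, -4.6854]), 'ft_torque': array([ 0.3972, -0.2677,  0.0036]), 'finger_gap': np.float64(0.0257), 'finger_force': np.float64(49.3482), 'time_s': np.float64(4.9)} (array([322.53486181, 283.42022613]), array([ 292,  243,   62,   78, 3184], dtype=int32)) (array([321.81664099, 283.86040062]), array([ 292,  244,   62,   78, 3245], dtype=int32))
```

View pics/w3.png

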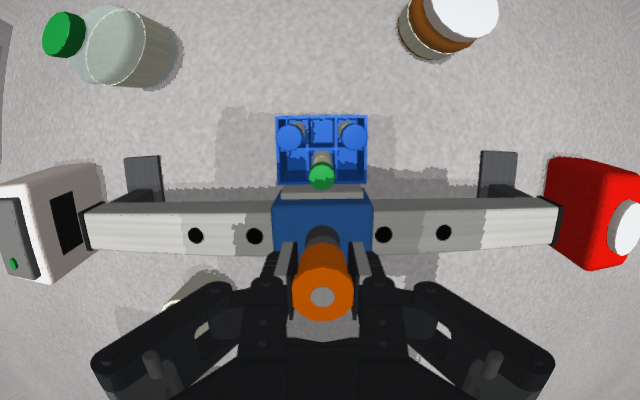

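The knob moved with the gripper and the plunger is up about 13 mm. Next, slide 40 mm toward the reader.

Call:
{"name": "step_arm", "arguments": {"translation": [[0, -0.06, 0], [0, -0.1, 0], [0, -0.1, 0], [0, -0.1, 0], [0, -0.1, 0], [0, -0.1, 0], [0, -0.1, 0], [0, -0.1, 0], [0, -0.05, 0], [0, 0, 0], [0, 0, 0], [0, 0, 0]], "yaw": [0, 0, 0, 0, 0, 0, 0, 0, 0, 0, 0, 0], "grip": [-1, -1, -1, -1, -1, -1, -1, -1, -1, -1, -1, -1]}}

```text
time_s: 6.15
tcp_pos: [0.5012, 0.1425, 0.1122]
ee_rot: [-0.0, 0.995, 0.104, -0.0]
ft_force: [-1.6, 2.2, -3.2]
finger_gap: 0.0254
finger_force: 49.5
```

```bash
python3 - <<'E'
from h import *
o=bot.get_obs();print({k:np.round(o[k],4) for k in('tcp_pos','ft_force','ft_torque','finger_gap','time_s')})
print(rot(o).inv().apply(np.array([.5014,.1424,.0997])-o['tcp_pos'])/.05)
E
```

```text
{'tcp_pos': array([0.5012, 0.1425, 0.1122]), 'ft_force': array([-1.5927,  2.175 , -3.1824]), 'ft_torque': array([0.3562, 0.2608, 0.01  ]), 'finger_gap': np.float64(0.0254), 'time_s': np.float64(6.15)}
[0.0042559  0.0019826  0.25081895]
```

Right on the hole. Lower 12.5 mm gently.

Call:
{"name": "step_arm", "arguments": {"translation": [[0, 0, 0.05], [0, 0, 0.05], [0, 0, 0.05], [0, 0, 0.05], [0, 0, 0.04], [0, 0, 0], [0, 0, 0]], "yaw": [0, 0, 0, 0, 0, 0, 0], "grip": [-1, -1, -1, -1, -1, -1, -1]}}

```text
time_s: 6.85
tcp_pos: [0.5012, 0.1423, 0.1001]
ee_rot: [0.0, 0.995, 0.104, -0.0]
ft_force: [-2.2, 0.9, -6.4]
finger_gap: 0.0254
finger_force: 49.4
```

Call:
{"name": "step_arm", "arguments": {"translation": [[0, 0, 0.015], [0, 0, 0], [0, 0, 0]], "yaw": [0, 0, 0], "grip": [-1, -1, -1]}}

```text
time_s: 7.15
tcp_pos: [0.5013, 0.1424, 0.0998]
ee_rot: [0.0, 0.995, 0.104, 0.0]
ft_force: [-4.8, 0.5, 3.6]
finger_gap: 0.0259
finger_force: 49.9
```

Call:
{"name": "step_arm", "arguments": {"translation": [[0, 0, 0.01], [0, 0, 0], [0, 0, 0], [0, 0, 0]], "yaw": [0, 0, 0, 0], "grip": [-1, -1, -1, -1]}}

```text
time_s: 7.55
tcp_pos: [0.5014, 0.1424, 0.0997]
ee_rot: [-0.0, 0.995, 0.104, 0.0]
ft_force: [-7.6, 0.1, 10.9]
finger_gap: 0.0254
finger_force: 50.2
```

```bash
python3 - <<'E'
from h import *
o=bot.get_obs();c=bot.read_camera("wrist");cv2.imwrite('pics/w4.png',c['frame'][...,::-1])
print({k:np.round(o[k],4) for k in('tcp_pos','ft_force','ft_torque','finger_gap','finger_force','time_s')})
E
```

```text
{'tcp_pos': array([0.5014, 0.1424, 0.0997]), 'ft_force': array([-7.5525,  0.0779, 10.9459]), 'ft_torque': array([0.082 , 0.9856, 0.041 ]), 'finger_gap': np.float64(0.0254), 'finger_force': np.float64(50.1688), 'time_s': np.float64(7.55)}
```

View pics/w4.png

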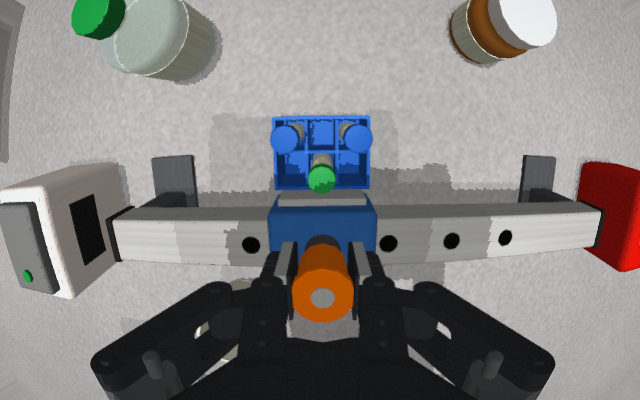

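One hole, at (251,245), remains on the reader side and three are on the other, so the carriage moved exactly one hole. The tubes are upright, the TCP is back at its home height of 0.0997 m, and it is pressing with about 11 N.

```bash
python3 -c "
from plant import bot
print(bot.get_obs()['ft_force'],bot.sign_off())"
```

```text
the job is handed in; nothing more can be done
[-6.49333726  0.81246048 12.17822267] None
```

The job is handed in: the carriage moved one hole (+40 mm) toward the reader with the pin home, the tubes are upright, and the gripper still holds the knob, pressing down with about 12 N.

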